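# Wedge up a latched plaster mould and hold it

## Task

A plaster mould sits face down on its base board, held by a latch. Turn the latch's bar knob counter-clockwise (seen from above) until it clicks past its detent and the finger is swung off the mould; then take the wooden wedge by its block and, with it flat on the board, push it thin end first into the notch in the mould's near edge until that edge is lifted about 5 mm off the board while the back edge stays down. Finish while holding the wedge in place under the mould so that someone can take the mould over; do not touch the mould itself, and leave the bowl, jar and scraper where they are.

Things in the scene. Friction and masses are not known exactly. Their poses are not given: they have to be found in the camera images.
- stand: fixed plywood base board, 300 x 230 mm, 18 mm thick; origin at the centre of its underside on the table, +x away from the robot (yaw within 0.25 rad), z up. Its near 145 mm (x -150 to -5 mm) is a bare flat ledge for the wedge; the mould covers x -5 to 135, y within 70 mm, between 14 mm high side cheeks and a back stop. The latch's steel post stands at x 60, y 95 mm
- latch (a joint): turn of the latch on its upright post, rad: 0 closed, steel finger 1 mm above the mould's top; grows counter-clockwise from above to 1.4 open, finger pointing to the stand's +x, clear of the mould. Spring detent: rests at 0 and 1.4, resists up to 0.12 N m, flips over by itself past 0.7; stop at 1.45
- latch_grip (a point): middle of the latch's black bar knob, on the turning axis, 87 mm above the table. Bar 54 mm long, 14 wide, 28 tall (73 to 101 mm above the table), parallel to the steel finger below it; at joint 0 its length runs along the stand's y. The point turns with it (y axis along the bar). Finger: 14 mm wide, top 69 mm above the table, reaches 51 mm to -y when closed
- mould_front (a point): middle of the bottom near edge of the loose plaster mould (140 x 140 x 42 mm, about 0.9 kg), 18 mm above the table when seated; axes as the stand's. Here the near face has a notch 48 mm wide, 90 mm deep: open to the top for its first 8 mm (seen from above as a bite), then 8 mm high; the wedge bears on the rim there. The mould can slide back 2 mm to the stop
- mould_back (a point): middle of the bottom far edge of the mould, 140 mm beyond mould_front; must stay down on the board
- wedge_grip (a point): centre of the wooden wedge's grip block (35 mm long in x, 24 wide in y, 40 tall), 20 mm above the wedge's flat underside. +x points to its thin tip, z up. It starts lying on the table beside the stand, on either side. Whole wedge 110 mm long, 24 wide, 60 g
- wedge_tip (a point): middle of the wedge's thin end at its underside, 92.5 mm ahead (+x) of wedge_grip and 20 mm lower. The ramp is 4 mm high at the tip and rises evenly to 20.5 mm over 75 mm, where the block begins: it meets the notch rim with the tip 26 mm inside the near face; 5 mm of lift needs about 48 mm
- bowl: terracotta bowl, 96 mm wide, 45 mm tall, bystander; origin at centre of its foot
- jar: jar with a white lid, 64 mm wide, 85 mm tall, bystander; origin at centre of its foot
- scraper: wooden-handled scraper lying flat, 180 mm long, bystander; origin near its middle
- wedge: the wedge as a whole; origin on its underside, 55 mm behind the tip
- mould: the mould as a whole; origin at the centre of its underside
Not all that is in view belongs to the job. What is meant by the mould is not green or turquoise, and is the larger of those in its own colour.

How it is judged (in metres and radians):
On the way, in this order (a step that is already met when the one before it is completed fails the run):
1. the latch is clicked past its detent, finger off the mould (value of joint latch above 1.15 rad), for 0.2 s.
2. the wedge, thin end in the notch, takes the weight of the mould's near edge (z of mould_front in the frame of stand above 0.0205 m and contact force between wedge and mould above 1 N), for 0.2 s.
At the end, for the whole second after the job is handed in: latch above 1.15 rad; mould's near edge 2.5 to 8.5 mm off the board, back edge under 2.5 mm; carried by the wedge (over 1 N), which lies flat (tilt under 0.15 rad, tip under 5 mm up), 10 mm or more in the notch, gripped (over 1.5 N) and still; robot not touching the mould (all of step 2 and value of joint latch above 1.15 rad and z of mould_front in the frame of stand below 0.0265 m and z of mould_back in the frame of stand below 0.0205 m and contact force between the fingers and wedge above 1.5 N and contact force between each of the arm, the fingers and mould below 0.5 N and angle between wedge_tip's own z axis and vertical below 0.15 rad and z of wedge_tip in the frame of stand below 0.023 m and x of wedge_tip in the frame of mould_front above 0.01 m and linear speed of wedge below 0.02 m/s); the arm keeps its last pose, push and grip.
It fails at once if the mould's near edge is lifted more than 13 mm (z of mould_front in the frame of stand above 0.031 m).
It fails at once if the mould is forced up against the closed latch (value of joint latch below 0.7 rad and z of mould_front in the frame of stand above 0.023 m).
It fails at once if the robot touches the mould (contact force between any of the fingers, the arm and mould above 3 N).
It fails at once if bowl, jar or scraper is moved more than 40 mm (distance of any of bowl, jar, scraper from where it was at the start of the episode above 0.04 m).
It also fails if it takes over 59 s, if anything falls off the work surface, if the arm or the gripper's body presses on something with over 40 N, if the wrist force passes 120 N, or if a joint passes its speed limit or range.

## Robot

A 6-joint arm with a two-finger parallel gripper is mounted at the origin on the work surface. World frame = base frame: x ahead of the robot, y to its left, z up, the work surface at z = 0. Lengths are in m, angles in degrees, forces in N, time in s.
With the tool pointing down it reaches from about 0.4 to 0.825 m from the base axis. Payload 7 kg.
Tool frame: the origin (TCP) lies midway between the tips of the shut fingers; the grasp point (between the pads) lies 19 mm behind it (grip_depth is the distance from the TCP to the grasp point, in m); z points along the fingers, y is the direction in which the jaws open and shut (so a half turn about z gives the same grasp; the last joint's range is limited). The gripper opens to 88 mm and grips with 3 to 60 N. Pads are 19 mm wide; open, the fingers measure 130 mm over their backs; the gripper's body (78 mm by 193 mm) begins 47 mm behind the grasp point.
Start: joints at [91.392, 20.546, 0.682, 0, -70.136, -16.507], TCP at [0.176, 0.652, 0.227] pointing down, gripper open.
Joint ranges: [-176.03, 176.03], [-82.01, 121.73], [-58.28, 71.71], [-173.87, 95.51], [-174.79, -0.11], [-173.66, 173.66]. Speed limits (degrees/s): [136.94, 136.94, 172.46, 180, 180, 180].

## Interface

Orientations are given as [roll, pitch, yaw] about the fixed x, y, z axes, in that order (R = Rz(yaw) Ry(pitch) Rx(roll)).
In Python, from plant import * gives the robot as it stands.
- The arm moves only by the shell command python3 -m inch 'ROWS'. ROWS is JSON, a list of rows, each an object of numbers: "ax", "ay", "az": the turn, a rotation vector about the tool's x, y, z in degrees; "dx", "dy", "dz": the shift along the tool's x, y, z in mm; "fingers": the finger opening in mm, from 0 to 87.6. In form: [{"ax": .., "ay": .., "az": .., "dx": .., "dy": .., "dz": .., "fingers": ..}, ...]. A call has 1 to 8 rows; each row is the pose to reach, as a shift and turn from the pose commanded when the call began, along the tool's axes at that moment; what a row does not reach only later rows make up. A row lasts 1/8 s, in which the tool goes at most 62.5 mm and 10.7 degrees, less where a joint would pass 70% of its speed; a pose out of reach is approached as far as the arm can. A call with a gripper value outside its range is refused whole. The fingers move at their own pace and stop on an object; the grip force is fixed at half the most. Time passes only in rows, so rows that repeat a pose let the fingers close. It gives the time, the measured TCP pose, the force and the opening at its end, in the units of the state.
- get_obs(): the state, without advancing time (a new reading comes with each control period).
- snapshot(name): name is "scene" or "top" or "wrist"; returns a dict with "image" (420x560x3 uint8, red, green, blue), "fx", "fy", "cx", "cy" (pixels), "rvec" (rotation vector, rad) and "tvec" (3), from world to camera coordinates, as OpenCV has them. Camera axes: x right, y down, z forward; pixel columns grow to the right and rows downward; lengths in m; the calibration is good to about 2 mm. A picture is of the moment at which its call begins. There is no depth.
- close_job(): hands the job in, once; it reports no verdict.
Trained networks look in the newest picture that a camera, given by its name, has taken for a name from the list of things; names that differ only in an ending like _2 or _b are one class to them, and where a whole thing is asked for, a point or a joint stands for the part that bears it (a point fixed in the world has none). Each returns a list of dicts, best first, with "score" (0 to 1); they miss things now and then, are a little off and sometimes report something else, mostly with a low value. They report only what shows in the picture. A call takes as long as a camera call. They do not tell look-alikes from the thing itself.
- search_frame(target, camera): "bbox" ([centre column, centre row, width, height] in pixels, round what is visible of it).
- trace(target, camera): "mask" (420x560 bool, what is visible of it) and "bbox" ([centre column, centre row, width, height] in pixels, round what is visible of it).
- landmark_of(target, camera): "position" ([column, row] in pixels: a listed point, or the origin of a listed thing).
The state is a dict: "clock": time; "joint_pos": joint angles; "qvel": joint speeds; "tau": joint torques, N m; "tool_pos": TCP position; "orientation": TCP orientation; "force": force on the tool from outside, world axes, zero at the start; "moment": the same for the moment, N m; "opening": finger opening in m.
Only numpy, scipy, OpenCV 4.12 (cv2) and the standard library are available. Lean on these libraries where they do the work, as an engineer would, in place of code of your own. Each camera call takes 0.05 s, during which the arm holds its last target.

## Working session

There is one attempt and no reset: what is moved stays moved. The work goes in short steps, Python scripts to look and compute and a shell command to move; the robot and the scene stay as the last step left them, time stands still between calls to the robot, and variables do not carry over. Pictures are saved under pics/ and viewed, and the job is handed in when it is done.

```bash
ls; mkdir -p pics
cat > h.py <<'E'
from plant import *
import numpy as np, cv2
from scipy.spatial.transform import Rotation as R
def save(n,f):
    s=snapshot(n); cv2.imwrite('pics/'+f,cv2.cvtColor(s['image'],cv2.COLOR_RGB2BGR)); return s
def ray(s,p):
    Rm=cv2.Rodrigues(np.array(s['rvec'],float))[0]; t=np.array(s['tvec'],float).ravel()
    K=np.array([[s['fx'],0,s['cx']],[0,s['fy'],s['cy']],[0,0,1.]])
    o=-Rm.T@t; d=Rm.T@np.linalg.inv(K)@np.array([p[0],p[1],1.]); return o,d
def atz(s,p,z):
    o,d=ray(s,p); return o+d*(z-o[2])/d[2]
def proj(s,P):
    K=np.array([[s['fx'],0,s['cx']],[0,s['fy'],s['cy']],[0,0,1.]])
    return cv2.projectPoints(np.array(P,float).reshape(-1,3),np.array(s['rvec'],float),np.array(s['tvec'],float),K,None)[0].reshape(-1,2)
E
python3 - <<'E'
from h import *
for n in ['scene','top']:
    s=save(n,n+'0.png')
    print(n,ray(s,(280,210))[0])
    for t,z in [('stand',0),('latch_grip',.087),('mould_front',.018),('mould_back',.018),('wedge_grip',.02),('wedge_tip',0),('mould',.018),('bowl',0),('jar',0),('scraper',0)]:
        for r in landmark_of(t,n)[:4]: print(t,np.round(r['score'],2),np.round(r['position'],1),atz(s,r['position'],z).round(4))
print(get_obs())
E
```

```text
pics
scene [ 1.13966732 -0.07358641  1.09717368]
stand 0.87 [283.2 243.6] [0.6012 0.0376 0.    ]
latch_grip 0.59 [319.  236.2] [0.6457 0.1376 0.087 ]
mould_front 0.82 [403.5 221.7] [0.6269 0.4316 0.018 ]
mould_front 0.59 [236.9 341.1] [ 0.8693 -0.1567  0.018 ]
mould_back 0.93 [436.4 202. ] [0.5827 0.5669 0.018 ]
mould_back 0.71 [299.  280.3] [0.7397 0.0531 0.018 ]
mould_back 0.67 [311.7 163.2] [0.3237 0.2088 0.018 ]
mould_back 0.62 [222.7 311.8] [ 0.7794 -0.1822  0.018 ]
wedge_grip 0.73 [169.4 220.1] [ 0.4387 -0.3046  0.02  ]
wedge_tip 0.65 [289.1 258.9] [0.6574 0.0431 0.    ]
mould 0.93 [315.3 150.4] [0.2699 0.2375 0.018 ]
mould 0.84 [229.9 328. ] [ 0.8296 -0.1696  0.018 ]
mould 0.64 [416.7 211.4] [0.601  0.4886 0.018 ]
bowl 0.8 [345.6 195.5] [0.4738 0.2883 0.    ]
jar 0.55 [376.2 241.8] [0.6664 0.327  0.    ]
jar 0.47 [281.3 242.5] [0.596  0.0326 0.    ]
scraper 0.75 [167.4 297.7] [ 0.6924 -0.3368  0.    ]
top [0.39840449 0.09608321 1.3442898 ]
stand 0.93 [300.6 195.4] [0.6037 0.0358 0.    ]
stand 0.34 [299.5 173.6] [0.6776 0.0413 0.    ]
latch_grip 0.42 [270.2 172.3] [0.6608 0.136
[... 789 characters left out ...]
aper 0.75 [411.2 170.2] [ 0.7012 -0.3356  0.    ]
{'clock': 1.1, 'joint_pos': array([ 9.13921782e+01,  2.05472779e+01,  6.81918285e-01, -1.34361979e-03,
       -7.01368704e+01, -1.65069447e+01]), 'qvel': array([ 0.06357527,  0.01034415,  0.04219668,  0.0326865 ,  0.14061322,
       -0.02451977]), 'tau': array([-1.09127162e-03, -5.82403743e+01,  2.93299770e+01,  7.00277790e+00,
        1.23318165e-02, -2.01640466e-05]), 'tool_pos': array([0.17601217, 0.65161501, 0.22654634]), 'orientation': array([ 1.79997503e+02,  5.77982477e-04, -1.51152230e+01]), 'force': array([-0.07894573, -0.00679169,  0.35050034]), 'moment': array([-0.00216945,  0.01794268, -0.01778089]), 'opening': 0.0872334095817716}
```

View images.

View pics/scene0.png

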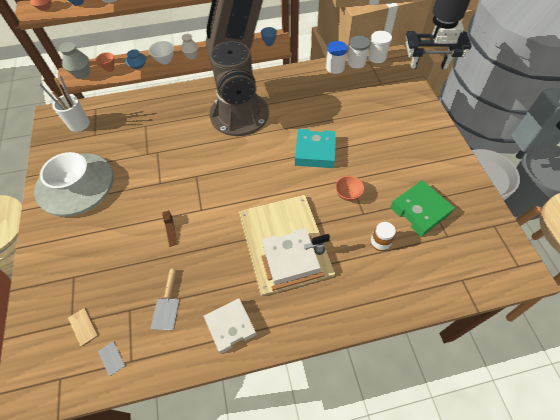

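View pics/top0.png

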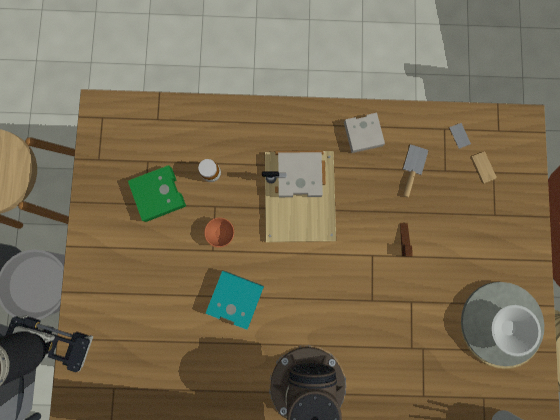

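Run:
```python
import cv2
t=cv2.imread('pics/top0.png')
a=cv2.resize(t[140:260,255:345],None,fx=5,fy=5,interpolation=cv2.INTER_CUBIC)
b=cv2.resize(t[210:270,380:430],None,fx=6,fy=6,interpolation=cv2.INTER_CUBIC)
import numpy as np
c=np.zeros((600,750,3),np.uint8); c[:,:450]=a; c[:360,450:750]=b; cv2.imwrite('pics/z0.png',c)
s=cv2.imread('pics/scene0.png'); cv2.imwrite('pics/z1.png',cv2.resize(s[190:300,150:350],None,fx=4,fy=4,interpolation=cv2.INTER_CUBIC))
```

```text
(no output)
```

View pics/z0.png

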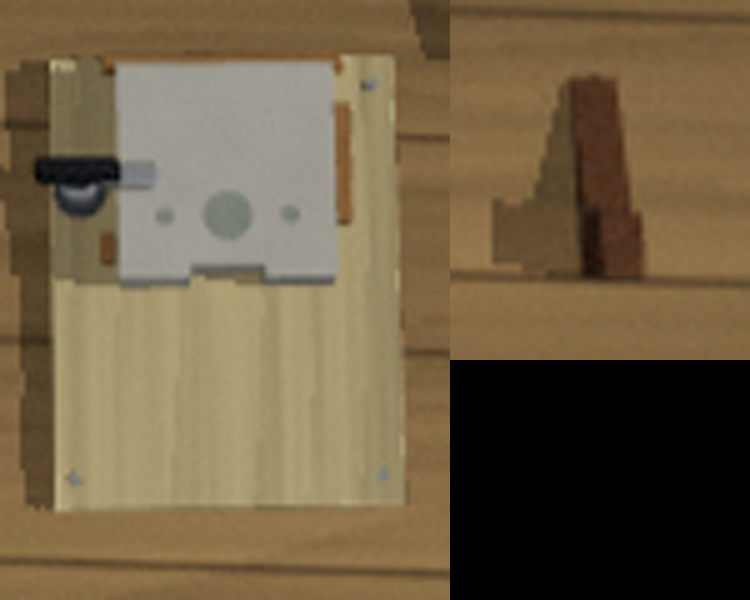

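View pics/z1.png

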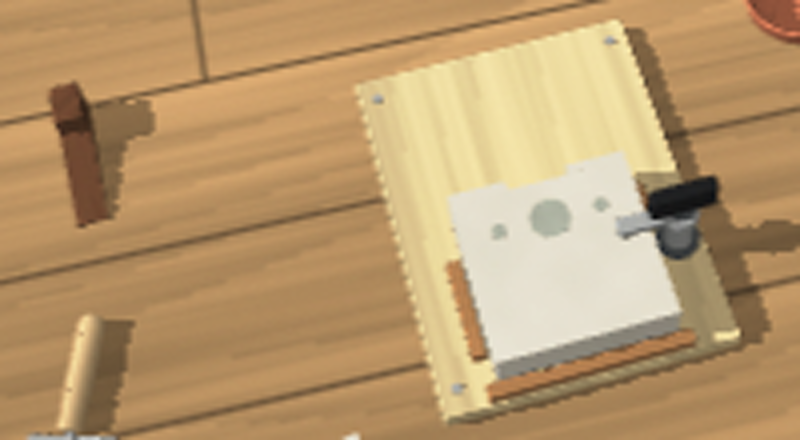

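Run:
```python
from h import *
s=snapshot('top')
f=lambda x,y:((x+.5)/5-.5+255,(y+.5)/5-.5+140)
C=[atz(s,f(*p),.018)[:2] for p in [(50,58),(396,57),(405,505),(54,510)]]
print(np.round(C,4)); C=np.array(C)
print('centre',C.mean(0), 'yaw L',np.degrees(np.arctan2(*(C[0]-C[3])[::-1])),'R',np.degrees(np.arctan2(*(C[1]-C[2])[::-1])))
M=np.array([atz(s,f(*p),.060)[:2] for p in [(116,62),(336,60),(335,279),(120,281)]]);print(np.round(M,4),M.mean(0))
print('yawM',np.degrees(np.arctan2(*(M[0]-M[3])[::-1])),np.degrees(np.arctan2(*(M[1]-M[2])[::-1])))
K=np.array([atz(s,f(*p),.101)[:2] for p in [(36,157),(36,184),(120,157),(120,184)]]);print(K,K.mean(0))
g=lambda x,y:((x-450+.5)/6-.5+380,(y+.5)/6-.5+210)
W=np.array([atz(s,g(*p),z)[:2] for p,z in [((573,78),.004),((616,78),.004),((582+20,210),.04),((640,212),.04),((643,276),.04),((602,276),.04)]]);print(W.round(4))
for n in ['wrist']:
    s=save(n,'w0.png')
print(cv2.Rodrigues(np.array(s['rvec']))[0],ray(s,(280,210)))
```

```text
[[ 0.7462  0.1602]
 [ 0.7543 -0.0707]
 [ 0.4559 -0.0809]
 [ 0.4461  0.1471]]
centre [0.60062126 0.03892473] yaw L 2.5036710135494236 R 1.9459774971808217
[[ 0.7339  0.1155]
 [ 0.7398 -0.0266]
 [ 0.5966 -0.0285]
 [ 0.5911  0.1085]] [0.66536719 0.04222149]
yawM 2.804191800661971 0.7716742309799425
[[0.66118402 0.16265713]
 [0.64414567 0.16204512]
 [0.66282858 0.11052857]
 [0.64577738 0.11000188]] [0.65348391 0.13630817]
[[ 0.5222 -0.2957]
 [ 0.523  -0.3196]
 [ 0.4487 -0.3003]
 [ 0.4482 -0.3207]
 [ 0.4143 -0.322 ]
 [ 0.4137 -0.3001]]
[[-2.60893278e-01 -9.65367644e-01  9.86124360e-05]
 [-9.23836091e-01  2.49698898e-01  2.90133310e-01]
 [-2.80109934e-01  7.56027288e-02 -9.56986234e-01]] (array([0.25247623, 0.63075299, 0.38474448]), array([-0.29410057,  0.06234207, -0.95393878]))
```

```bash
python3 -m inch '[{"dx":300,"dy":186,"az":40},{"dx":300,"dy":186,"az":40},{"dx":300,"dy":186,"az":40},{"dx":300,"dy":186,"az":40},{"dx":300,"dy":186,"az":40},{"dx":300,"dy":186,"az":40},{"dx":300,"dy":186,"az":40}]'; python3 -c "
from plant import *
print(get_obs()['joint_pos'],get_obs()['orientation'])"
```

```text
[ 9.13936430e+01  2.05465078e+01  6.82939057e-01  6.09336334e-04
 -7.01366361e+01 -1.65067511e+01] [ 1.79999966e+02 -6.07674187e-04 -1.51129010e+01]$[0]: bad value
```

View pics/w0.png

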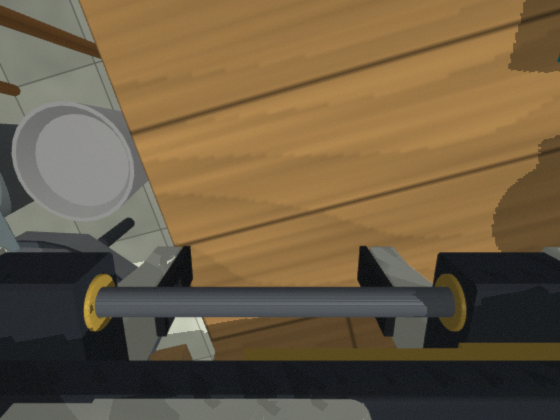

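```bash
python3 -m inch '[{"ax":0,"ay":0,"az":40,"dx":300,"dy":186,"dz":0,"fingers":87},{"ax":0,"ay":0,"az":40,"dx":300,"dy":186,"dz":0,"fingers":87},{"ax":0,"ay":0,"az":40,"dx":300,"dy":186,"dz":0,"fingers":87},{"ax":0,"ay":0,"az":40,"dx":300,"dy":186,"dz":0,"fingers":87},{"ax":0,"ay":0,"az":40,"dx":300,"dy":186,"dz":0,"fingers":87},{"ax":0,"ay":0,"az":40,"dx":300,"dy":186,"dz":0,"fingers":87},{"ax":0,"ay":0,"az":40,"dx":300,"dy":186,"dz":0,"fingers":87}]'; python3 -c "
from plant import *
print(get_obs()['joint_pos'],get_obs()['orientation'])"
```

```text
clock: 2.08
tool_pos: [0.4187, 0.3917, 0.2268]
orientation: [-180.0, -0.0, -55.3]
force: [-0.0, -0.3, 0.3]
opening: 0.0872
[ 6.26404909e+01  1.10148370e+01 -1.24338816e+01  8.30056061e-03
 -6.65403338e+01 -2.79573959e+01] [-1.79986760e+02 -1.59410587e-03 -5.53136014e+01]
```

```bash
python3 -m inch '[{"ax":0,"ay":0,"az":33,"dx":300,"dy":-80,"dz":0,"fingers":60},{"ax":0,"ay":0,"az":33,"dx":300,"dy":-80,"dz":0,"fingers":60},{"ax":0,"ay":0,"az":33,"dx":300,"dy":-80,"dz":0,"fingers":60},{"ax":0,"ay":0,"az":33,"dx":300,"dy":-80,"dz":0,"fingers":60},{"ax":0,"ay":0,"az":33,"dx":300,"dy":-80,"dz":0,"fingers":60},{"ax":0,"ay":0,"az":33,"dx":300,"dy":-80,"dz":0,"fingers":60},{"ax":0,"ay":0,"az":33,"dx":300,"dy":-80,"dz":0,"fingers":60},{"ax":0,"ay":0,"az":33,"dx":300,"dy":-80,"dz":0,"fingers":60}]'
python3 - <<'E'
from h import *
s=save('wrist','w1.png'); print(s['fx'],s['cx'],s['cy'],ray(s,(280,210))[0])
for t,z in [('latch_grip',.087),('mould_front',.018),('mould_back',.018),('stand',0)]:
    for r in landmark_of(t,'wrist')[:2]: print(t,np.round(r['score'],2),np.round(r['position'],1),atz(s,r['position'],z).round(4))
E
```

```text
clock: 3.08
tool_pos: [0.6537, 0.1947, 0.2268]
orientation: [-180.0, 0.0, -88.0]
force: [0.4, 0.3, 1.2]
opening: 0.0596
330.0531421312345 274.5700398470375 206.5350837807566 [0.65668522 0.11556519 0.38496831]
latch_grip 0.74 [272.7 131.8] [0.6579 0.1372 0.087 ]
mould_back 0.87 [543.1 199.6] [0.3438 0.208  0.018 ]
stand 0.98 [330.2  31.3] [0.6013 0.0384 0.    ]
```

View pics/w1.png

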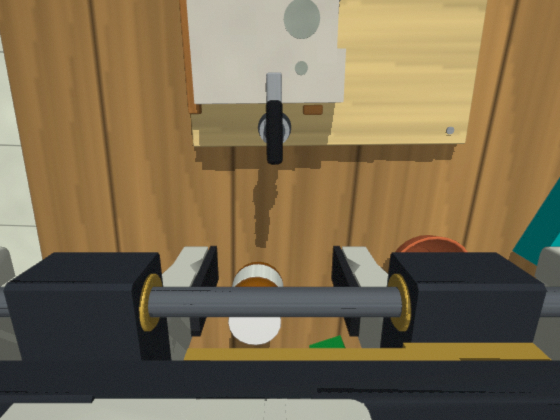

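```bash
python3 -m inch '[{"ax":0,"ay":0,"az":0,"dx":58,"dy":-2,"dz":20,"fingers":60},{"ax":0,"ay":0,"az":0,"dx":58,"dy":-2,"dz":60,"fingers":60},{"ax":0,"ay":0,"az":0,"dx":58,"dy":-2,"dz":100,"fingers":60},{"ax":0,"ay":0,"az":0,"dx":58,"dy":-2,"dz":130,"fingers":60},{"ax":0,"ay":0,"az":0,"dx":58,"dy":-2,"dz":148,"fingers":60},{"ax":0,"ay":0,"az":0,"dx":58,"dy":-2,"dz":148,"fingers":60}]'
python3 - <<'E'
from h import *
s=save('wrist','w2.png')
E
```

```text
clock: 4.08
tool_pos: [0.6576, 0.1355, 0.0776]
orientation: [179.9, -0.1, -88.1]
force: [0.0, -0.8, 0.2]
opening: 0.0599
```

View pics/w2.png

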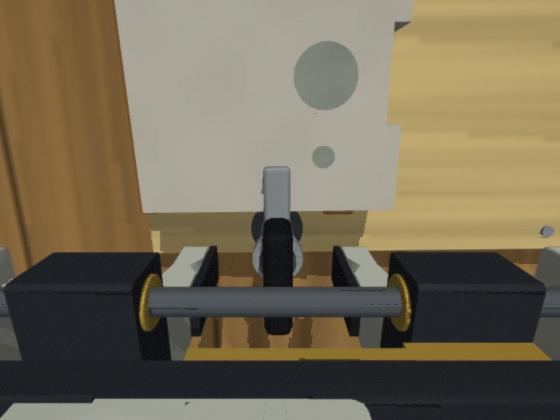

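The knob (about 278,275) is centred between the fingers (215 and 340). I close on it.

```bash
python3 -m inch '[{"ax":0,"ay":0,"az":0,"dx":0,"dy":0,"dz":0,"fingers":8},{"ax":0,"ay":0,"az":0,"dx":0,"dy":0,"dz":0,"fingers":8},{"ax":0,"ay":0,"az":0,"dx":0,"dy":0,"dz":0,"fingers":8},{"ax":0,"ay":0,"az":0,"dx":0,"dy":0,"dz":0,"fingers":8},{"ax":0,"ay":0,"az":0,"dx":0,"dy":0,"dz":0,"fingers":8},{"ax":0,"ay":0,"az":0,"dx":0,"dy":0,"dz":0,"fingers":8}]'
```

```text
clock: 4.88
tool_pos: [0.6564, 0.1354, 0.0785]
orientation: [179.8, -0.0, -88.1]
force: [-6.8, 1.3, 5.7]
opening: 0.0132
```

```bash
python3 -m inch '[{"ax":0,"ay":0,"az":-9,"dx":0,"dy":0,"dz":0,"fingers":8},{"ax":0,"ay":0,"az":-18,"dx":0,"dy":0,"dz":0,"fingers":8},{"ax":0,"ay":0,"az":-27,"dx":0,"dy":0,"dz":0,"fingers":8},{"ax":0,"ay":0,"az":-36,"dx":0,"dy":0,"dz":0,"fingers":8},{"ax":0,"ay":0,"az":-45,"dx":0,"dy":0,"dz":0,"fingers":8},{"ax":0,"ay":0,"az":-54,"dx":0,"dy":0,"dz":0,"fingers":8}]'
python3 -m inch '[{"ax":0,"ay":0,"az":-9,"dx":0,"dy":0,"dz":0,"fingers":8},{"ax":0,"ay":0,"az":-18,"dx":0,"dy":0,"dz":0,"fingers":8},{"ax":0,"ay":0,"az":-27,"dx":0,"dy":0,"dz":0,"fingers":8},{"ax":0,"ay":0,"az":-27,"dx":0,"dy":0,"dz":0,"fingers":8},{"ax":0,"ay":0,"az":-27,"dx":0,"dy":0,"dz":0,"fingers":8}]'
python3 - <<'E'
from h import *
s=save('wrist','w3.png');print(get_obs()['moment'])
E
```

```text
clock: 5.62
tool_pos: [0.6581, 0.1363, 0.0785]
orientation: [-180.0, 0.0, -33.8]
force: [-2.0, 3.8, -1.0]
opening: 0.0135
clock: 6.25
tool_pos: [0.6585, 0.1372, 0.0785]
orientation: [-179.9, -0.0, -7.1]
force: [-0.1, 6.5, -0.8]
opening: 0.0135
[2.04901505 0.3449921  0.02045913]
```

View pics/w3.png

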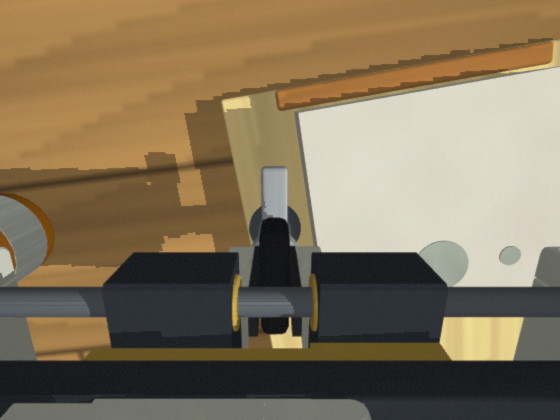

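```bash
python3 -m inch '[{"ax":0,"ay":0,"az":0,"dx":0,"dy":0,"dz":0,"fingers":60},{"ax":0,"ay":0,"az":0,"dx":0,"dy":0,"dz":0,"fingers":60},{"ax":0,"ay":0,"az":0,"dx":0,"dy":0,"dz":0,"fingers":60},{"ax":0,"ay":0,"az":0,"dx":0,"dy":0,"dz":-20,"fingers":60},{"ax":0,"ay":0,"az":0,"dx":0,"dy":0,"dz":-80,"fingers":60},{"ax":0,"ay":0,"az":0,"dx":0,"dy":0,"dz":-140,"fingers":60},{"ax":0,"ay":0,"az":0,"dx":0,"dy":0,"dz":-140,"fingers":60}]'
python3 - <<'E'
from h import *
s=save('wrist','w4.png')
E
python3 -m inch '[{"ax":0,"ay":0,"az":-9,"dx":-201,"dy":475,"dz":0,"fingers":60},{"ax":0,"ay":0,"az":-9,"dx":-201,"dy":475,"dz":0,"fingers":60},{"ax":0,"ay":0,"az":-9,"dx":-201,"dy":475,"dz":0,"fingers":60},{"ax":0,"ay":0,"az":-9,"dx":-201,"dy":475,"dz":0,"fingers":60},{"ax":0,"ay":0,"az":-9,"dx":-201,"dy":475,"dz":0,"fingers":60},{"ax":0,"ay":0,"az":-9,"dx":-201,"dy":475,"dz":0,"fingers":60},{"ax":0,"ay":0,"az":-9,"dx":-201,"dy":475,"dz":0,"fingers":60},{"ax":0,"ay":0,"az":-9,"dx":-201,"dy":475,"dz":0,"fingers":60}]'
python3 -m inch '[{"ax":0,"ay":0,"az":0,"dx":0,"dy":0,"dz":0,"fingers":60},{"ax":0,"ay":0,"az":0,"dx":0,"dy":0,"dz":0,"fingers":60},{"ax":0,"ay":0,"az":0,"dx":0,"dy":0,"dz":0,"fingers":60}]'
python3 - <<'E'
from h import *
s=save('wrist','w5.png')
for t,z in [('wedge_grip',.02),('wedge_tip',0),('wedge',0)]:
    for r in landmark_of(t,'wrist')[:2]: print(t,np.round(r['score'],2),np.round(r['position'],1),atz(s,r['position'],z).round(4))
E
```

```text
clock: 7.18
tool_pos: [0.6611, 0.1362, 0.2251]
orientation: [-179.7, -0.5, -7.1]
force: [-0.7, -0.0, -0.9]
opening: 0.0598
clock: 8.22
tool_pos: [0.4059, -0.2985, 0.2176]
orientation: [-180.0, 0.1, 1.9]
force: [1.2, -0.4, 0.6]
opening: 0.0601
clock: 8.6
tool_pos: [0.4083, -0.2963, 0.2181]
orientation: [-180.0, 0.0, 2.0]
force: [0.3, 0.3, -0.4]
opening: 0.0599
wedge_tip 0.96 [287.8  73.9] [ 0.5208 -0.3069  0.    ]
wedge 0.82 [285.6 126.2] [ 0.4667 -0.307   0.    ]
```

View pics/w4.png

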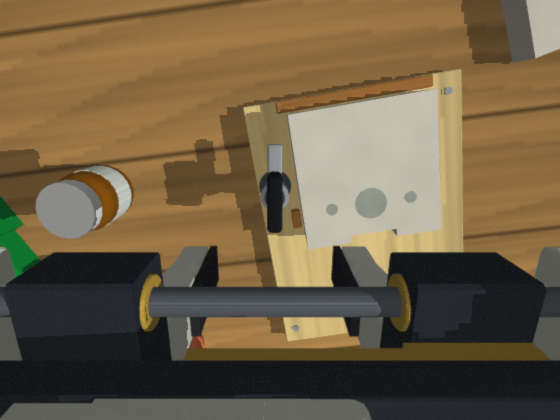

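View pics/w5.png

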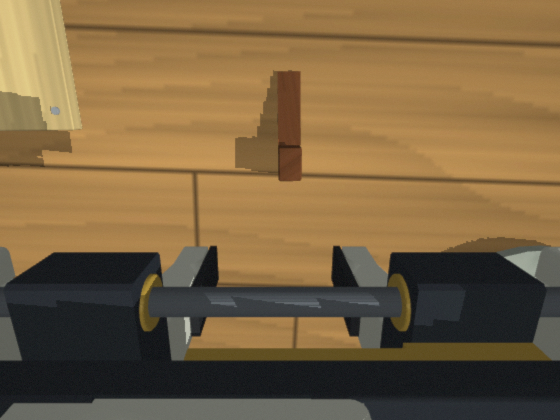

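Run:
```python
import cv2
t=cv2.imread('pics/w5.png'); cv2.imwrite('pics/z5.png',cv2.resize(t[60:190,250:330],None,fx=4,fy=4,interpolation=cv2.INTER_CUBIC))
```

```text
(no output)
```

View pics/z5.png

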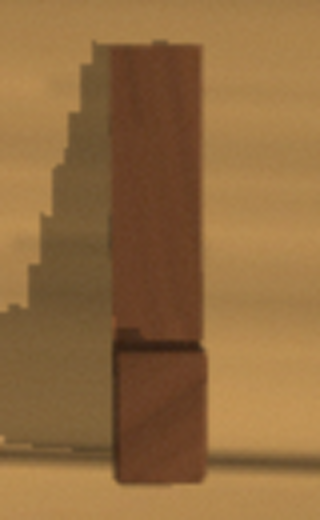

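Run:
```python
from h import *
s=snapshot('wrist')
f=lambda x,y:((x+.5)/4-.5+250,(y+.5)/4-.5+60)
for p,z in [((108,45),.004),((202,45),.004),((116,350),.04),((207,350),.04),((118,483),.04),((207,483),.04)]: print(p,atz(s,f(*p),z).round(4))
o=get_obs();print(o['tool_pos'],o['orientation'])
```

```text
(108, 45) [ 0.5233 -0.295   0.004 ]
(202, 45) [ 0.5242 -0.3196  0.004 ]
(116, 350) [ 0.4484 -0.2995  0.04  ]
(207, 350) [ 0.4492 -0.3225  0.04  ]
(118, 483) [ 0.4141 -0.3013  0.04  ]
(207, 483) [ 0.4149 -0.3245  0.04  ]
[ 0.40835424 -0.2964861   0.21852282] [-1.79998142e+02  3.50781047e-03  1.97594655e+00]
```

```bash
python3 -m inch '[{"ax":0,"ay":0,"az":-1,"dx":23,"dy":16.5,"dz":50,"fingers":60},{"ax":0,"ay":0,"az":-1,"dx":23,"dy":16.5,"dz":100,"fingers":60},{"ax":0,"ay":0,"az":-1,"dx":23,"dy":16.5,"dz":140,"fingers":60},{"ax":0,"ay":0,"az":-1,"dx":23,"dy":16.5,"dz":170,"fingers":60},{"ax":0,"ay":0,"az":-1,"dx":23,"dy":16.5,"dz":195,"fingers":60},{"ax":0,"ay":0,"az":-1,"dx":23,"dy":16.5,"dz":208,"fingers":60},{"ax":0,"ay":0,"az":-1,"dx":23,"dy":16.5,"dz":208,"fingers":60}]'
python3 - <<'E'
from h import *
s=save('wrist','w6.png');
o=get_obs();print(o['tool_pos'],o['orientation'])
E
```

```text
clock: 9.72
tool_pos: [0.4312, -0.3127, 0.01]
orientation: [-180.0, 0.1, 2.9]
force: [0.1, 0.4, -0.0]
opening: 0.0598
[ 0.4317896  -0.31292253  0.01087093] [1.79989478e+02 4.21354445e-04 2.91504799e+00]
```

View pics/w6.png

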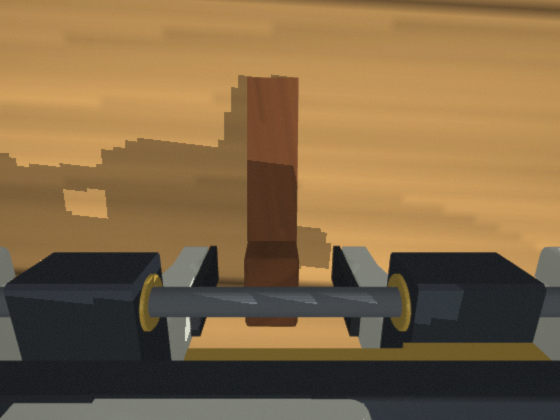

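The wedge block (272,285) is between the fingers, and the wedge is aligned with the tool. I close and lift.

```bash
python3 -m inch '[{"ax":0,"ay":0,"az":0,"dx":0,"dy":0,"dz":2,"fingers":15},{"ax":0,"ay":0,"az":0,"dx":0,"dy":0,"dz":2,"fingers":15},{"ax":0,"ay":0,"az":0,"dx":0,"dy":0,"dz":2,"fingers":15},{"ax":0,"ay":0,"az":0,"dx":0,"dy":0,"dz":2,"fingers":15},{"ax":0,"ay":0,"az":0,"dx":0,"dy":0,"dz":2,"fingers":15},{"ax":0,"ay":0,"az":0,"dx":0,"dy":0,"dz":2,"fingers":15}]'
python3 - <<'E'
from h import *
o=get_obs();print(o['tool_pos'],o['orientation'],o['opening'])
E
python3 -m inch '[{"ax":0,"ay":0,"az":0,"dx":0,"dy":0,"dz":-20,"fingers":15},{"ax":0,"ay":0,"az":0,"dx":0,"dy":0,"dz":-60,"fingers":15},{"ax":0,"ay":0,"az":0,"dx":0,"dy":0,"dz":-120,"fingers":15},{"ax":0,"ay":0,"az":0,"dx":0,"dy":0,"dz":-120,"fingers":15}]'
python3 - <<'E'
from h import *
s=save('wrist','w7.png');
o=get_obs();print(o['tool_pos'],o['orientation'])
E
```

```text
clock: 10.52
tool_pos: [0.4314, -0.3129, 0.0088]
orientation: [180.0, -0.0, 2.9]
force: [-1.1, 2.3, 4.3]
opening: 0.0234
[ 0.43144545 -0.31294489  0.0087741 ] [ 1.79995392e+02 -5.05188132e-03  2.89051114e+00] 0.023398983902555546
clock: 11.02
tool_pos: [0.4343, -0.3141, 0.1333]
orientation: [179.8, -0.5, 2.9]
force: [1.1, -1.0, -1.7]
opening: 0.0235
[ 0.43270219 -0.31328006  0.13073115] [179.91477575  -0.26098103   2.88799033]
```

View pics/w7.png

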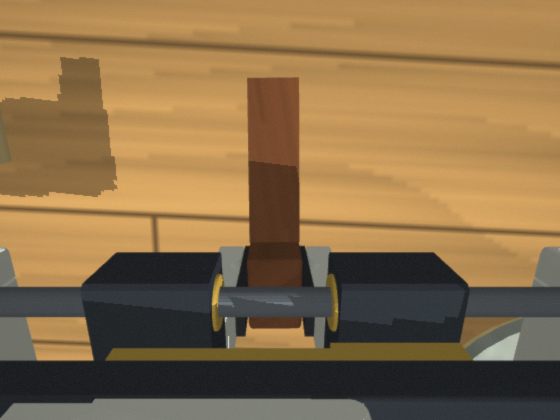

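```bash
python3 -m inch '[{"ax":0,"ay":0,"az":1,"dx":58,"dy":-345,"dz":0,"fingers":15},{"ax":0,"ay":0,"az":1,"dx":58,"dy":-345,"dz":0,"fingers":15},{"ax":0,"ay":0,"az":1,"dx":58,"dy":-345,"dz":0,"fingers":15},{"ax":0,"ay":0,"az":1,"dx":58,"dy":-345,"dz":0,"fingers":15},{"ax":0,"ay":0,"az":1,"dx":58,"dy":-345,"dz":0,"fingers":15},{"ax":0,"ay":0,"az":1,"dx":58,"dy":-345,"dz":0,"fingers":15},{"ax":0,"ay":0,"az":1,"dx":58,"dy":-345,"dz":30,"fingers":15},{"ax":0,"ay":0,"az":1,"dx":58,"dy":-345,"dz":55,"fingers":15}]'
python3 -m inch '[{"ax":0,"ay":0,"az":0,"dx":0,"dy":0,"dz":0,"fingers":15},{"ax":0,"ay":0,"az":0,"dx":0,"dy":0,"dz":0,"fingers":15}]'
python3 - <<'E'
from h import *
s=save('wrist','w8.png');
o=get_obs();print(o['tool_pos'],o['orientation'])
for t,z in [('mould_front',.018),('mould_back',.018),('stand',0),('mould',.018),('wedge_tip',.06)]:
    for r in landmark_of(t,'wrist')[:2]: print(t,np.round(r['score'],2),np.round(r['position'],1),atz(s,r['position'],z).round(4))
E
```

```text
clock: 12.08
tool_pos: [0.4708, 0.035, 0.0716]
orientation: [180.0, 0.1, 2.0]
force: [-0.7, -0.1, -0.4]
opening: 0.0238
clock: 12.32
tool_pos: [0.472, 0.0344, 0.0737]
orientation: [180.0, 0.0, 1.9]
force: [0.4, -0.5, -1.0]
opening: 0.024
[0.47238898 0.03456151 0.07414465] [-1.79993678e+02 -3.57475685e-02  1.87872816e+00]
mould_front 0.22 [273.7 271.5] [0.4374 0.0335 0.018 ]
stand 0.84 [272.7  20.3] [0.6028 0.0394 0.    ]
wedge_tip 0.64 [275.6  76.9] [0.5649 0.0366 0.06  ]
```

View pics/w8.png

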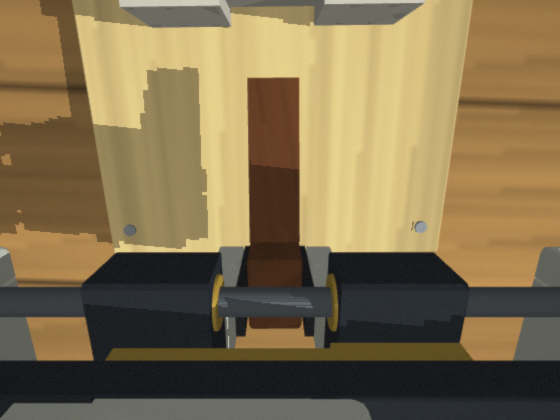

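Run:
```python
from h import *
t=cv2.imread('pics/w8.png'); cv2.imwrite('pics/z8.png',cv2.resize(t[0:90,110:440],None,fx=2.4,fy=2.4,interpolation=cv2.INTER_CUBIC))
s=snapshot('wrist')
for p in [(140,24.5),(231,24.5),(317,22),(403,19)]: print(p,atz(s,p,.018).round(4))
for p in [(248,78),(298.5,78)]: print(p,atz(s,p,.069).round(4))
```

```text
(140, 24.5) [0.5946 0.1166 0.018 ]
(231, 24.5) [0.5963 0.0636 0.018 ]
(317, 22) [0.5992 0.0137 0.018 ]
(403, 19) [ 0.6024 -0.036   0.018 ]
(248, 78) [0.5636 0.0495 0.069 ]
(298.5, 78) [0.5644 0.0261 0.069 ]
```

View pics/z8.png

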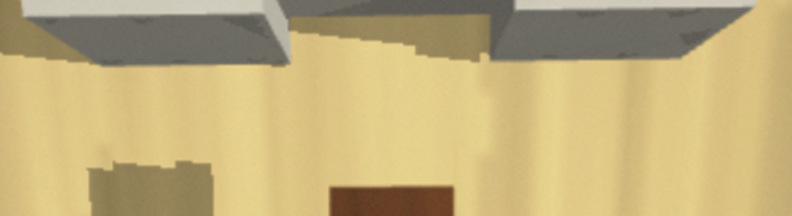

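```bash
python3 -m inch '[{"ax":0,"ay":0,"az":-0.6,"dx":0,"dy":1,"dz":20,"fingers":15},{"ax":0,"ay":0,"az":-0.6,"dx":0,"dy":1,"dz":36,"fingers":15},{"ax":0,"ay":0,"az":-0.6,"dx":0,"dy":1,"dz":44,"fingers":15},{"ax":0,"ay":0,"az":-0.6,"dx":0,"dy":1,"dz":46,"fingers":15},{"ax":0,"ay":0,"az":-0.6,"dx":0,"dy":1,"dz":46,"fingers":15},{"ax":0,"ay":0,"az":-0.6,"dx":0,"dy":1,"dz":46,"fingers":15}]'
python3 - <<'E'
from h import *
for n in ['wrist','scene']: s=save(n,n+'9.png')
for i in range(2):
  snapshot('wrist');o=get_obs();print(o['tool_pos'],o['orientation'],o['force'])
E
```

```text
clock: 13.42
tool_pos: [0.4724, 0.0337, 0.0281]
orientation: [-180.0, -0.1, 2.5]
force: [0.1, 0.5, -0.1]
opening: 0.024
[0.47222425 0.03365881 0.02792785] [-1.79983818e+02 -3.97548276e-02  2.48830319e+00] [-0.24929539  0.33994462 -1.09759869]
[0.47216673 0.033646   0.02784822] [-1.79984722e+02 -3.19074455e-02  2.48536182e+00] [ 0.05775178  0.37678147 -0.90998236]
```

View pics/wrist9.png

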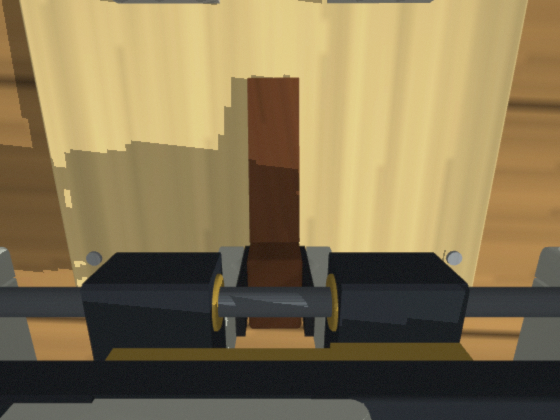

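```bash
python3 -m inch '[{"ax":0,"ay":0,"az":0,"dx":0,"dy":0,"dz":1.5,"fingers":15},{"ax":0,"ay":0,"az":0,"dx":0,"dy":0,"dz":1.5,"fingers":15},{"ax":0,"ay":0,"az":0,"dx":0,"dy":0,"dz":1.5,"fingers":15}]'
```

```text
clock: 14.0
tool_pos: [0.4722, 0.0337, 0.0268]
orientation: [-180.0, -0.0, 2.5]
force: [-4.0, 1.2, 9.8]
opening: 0.024
```

```bash
python3 -m inch '[{"ax":0,"ay":0,"az":0,"dx":8,"dy":0,"dz":-0.5,"fingers":15},{"ax":0,"ay":0,"az":0,"dx":16,"dy":0,"dz":-0.5,"fingers":15},{"ax":0,"ay":0,"az":0,"dx":24,"dy":0,"dz":-0.5,"fingers":15},{"ax":0,"ay":0,"az":0,"dx":32,"dy":0,"dz":-0.5,"fingers":15},{"ax":0,"ay":0,"az":0,"dx":40,"dy":0,"dz":-0.5,"fingers":15},{"ax":0,"ay":0,"az":0,"dx":46,"dy":0,"dz":-0.5,"fingers":15},{"ax":0,"ay":0,"az":0,"dx":50,"dy":0,"dz":-0.5,"fingers":15},{"ax":0,"ay":0,"az":0,"dx":50,"dy":0,"dz":-0.5,"fingers":15}]'
python3 - <<'E'
from h import *
for n in ['wrist','scene']: s=save(n,n+'10.png')
o=get_obs();print(o['tool_pos'],o['orientation'],o['force'])
E
```

```text
clock: 15.0
tool_pos: [0.521, 0.035, 0.0268]
orientation: [179.9, 0.1, 2.5]
force: [-6.5, -1.2, 12.3]
opening: 0.0242
[0.5210346  0.03502047 0.02677771] [1.79945391e+02 1.18608337e-01 2.46943741e+00] [-6.04380324 -1.7221496  10.97649436]
```

View pics/wrist10.png

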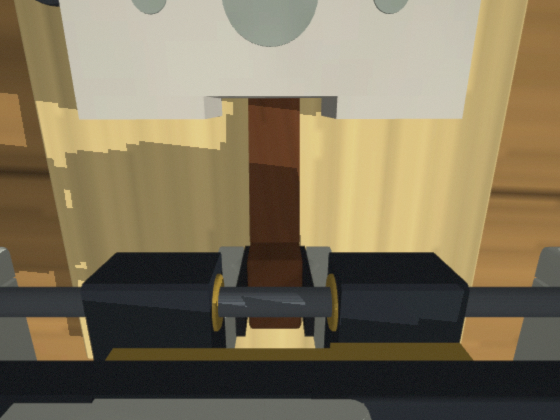

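```bash
python3 - <<'E'
from h import *
s=snapshot('wrist')
for p in [(120,118.5),(430,118.5)]: print(atz(s,p,.060).round(4))
for p in [(222,97),(335,97)]: print('bite',atz(s,p,.060).round(4))
E
python3 -m inch '[{"ax":0,"ay":0,"az":0,"dx":4,"dy":0,"dz":0,"fingers":15},{"ax":0,"ay":0,"az":0,"dx":8,"dy":0,"dz":0,"fingers":15},{"ax":0,"ay":0,"az":0,"dx":12,"dy":0,"dz":0,"fingers":15},{"ax":0,"ay":0,"az":0,"dx":16,"dy":0,"dz":0,"fingers":15},{"ax":0,"ay":0,"az":0,"dx":20,"dy":0,"dz":0,"fingers":15},{"ax":0,"ay":0,"az":0,"dx":24,"dy":0,"dz":0,"fingers":15},{"ax":0,"ay":0,"az":0,"dx":24,"dy":0,"dz":0,"fingers":15}]'
python3 - <<'E'
from h import *
for n in ['wrist','scene']: s=save(n,n+'11.png')
o=get_obs();print(o['tool_pos'],o['orientation'],o['force'])
E
```

```text
[0.5936 0.0943 0.06  ]
[ 0.5984 -0.0189  0.06  ]
bite [0.6026 0.0571 0.06  ]
bite [0.6044 0.0165 0.06  ]
clock: 16.02
tool_pos: [0.5395, 0.0344, 0.0264]
orientation: [179.8, 0.7, 2.4]
force: [-24.9, -0.5, 27.0]
opening: 0.024
[0.53948002 0.03443797 0.02637252] [179.82237138   0.65764858   2.3999592 ] [-24.3856463   -0.56818129  28.1663436 ]
```

View pics/wrist11.png

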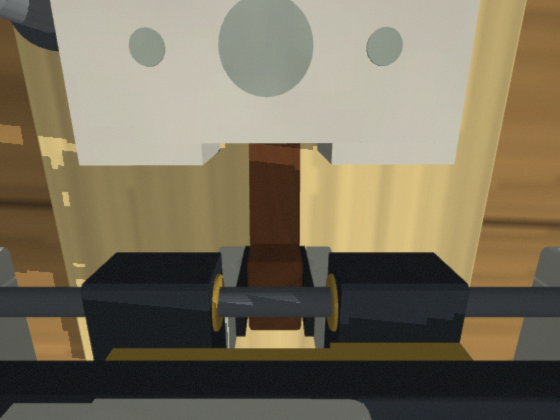

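```bash
python3 -m inch '[{"ax":0,"ay":0,"az":0,"dx":0,"dy":0,"dz":-1,"fingers":15},{"ax":0,"ay":0,"az":0,"dx":0,"dy":0,"dz":-1.5,"fingers":15},{"ax":0,"ay":0,"az":0,"dx":0,"dy":0,"dz":-1.5,"fingers":15},{"ax":0,"ay":0,"az":0,"dx":0,"dy":0,"dz":-1.5,"fingers":15}]'
python3 - <<'E'
from h import *
for n in ['wrist']: s=save(n,n+'12.png')
o=get_obs();print(o['tool_pos'],o['orientation'],o['force'])
E
```

```text
clock: 16.62
tool_pos: [0.5454, 0.0365, 0.0275]
orientation: [180.0, 0.1, 2.5]
force: [-3.6, -0.2, -4.5]
opening: 0.0237
[0.54554769 0.03658194 0.02759194] [1.79981053e+02 6.41642677e-02 2.47090380e+00] [-3.8140253  -0.54597876 -3.75601331]
```

View pics/wrist12.png

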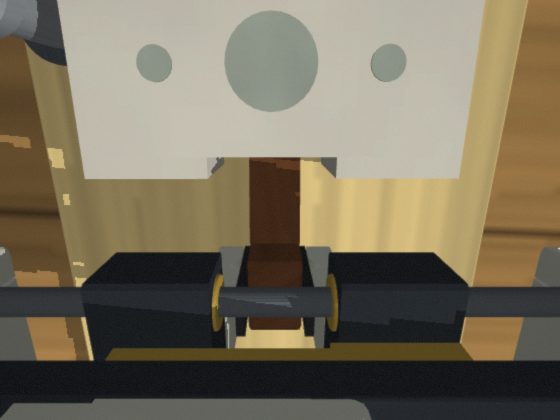

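Run:
```python
import cv2
t=cv2.imread('pics/scene11.png'); cv2.imwrite('pics/z11.png',cv2.resize(t[180:300,220:370],None,fx=5,fy=5,interpolation=cv2.INTER_CUBIC))
```

View pics/z11.png

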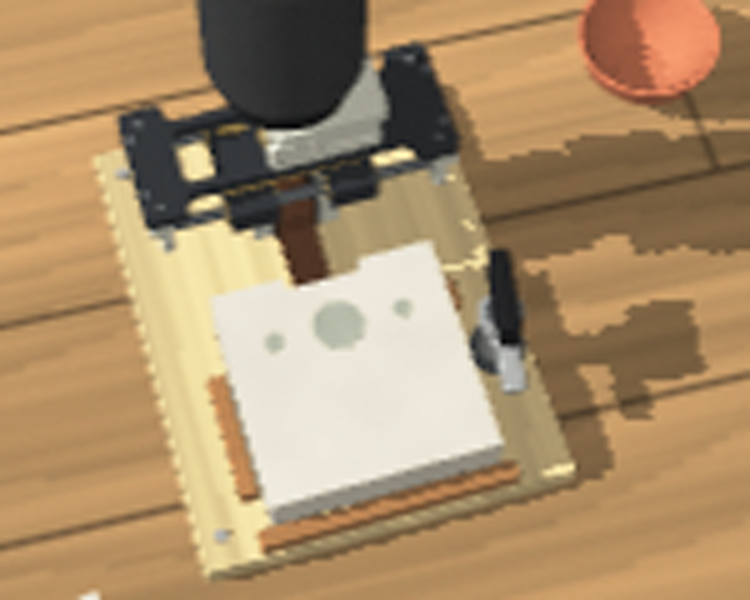

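```bash
python3 -m inch '[{"ax":0,"ay":0,"az":0,"dx":2,"dy":0,"dz":0.2,"fingers":15},{"ax":0,"ay":0,"az":0,"dx":4,"dy":0,"dz":0.4,"fingers":15},{"ax":0,"ay":0,"az":0,"dx":6,"dy":0,"dz":0.4,"fingers":15},{"ax":0,"ay":0,"az":0,"dx":8,"dy":0,"dz":0.4,"fingers":15},{"ax":0,"ay":0,"az":0,"dx":8,"dy":0,"dz":0.4,"fingers":15},{"ax":0,"ay":0,"az":0,"dx":8,"dy":0,"dz":0.4,"fingers":15}]'
python3 - <<'E'
from h import *
for n in ['wrist','scene','top']: s=save(n,n+'13.png')
o=get_obs();print(o['tool_pos'],o['orientation'],o['force'])
t=cv2.imread('pics/scene13.png'); cv2.imwrite('pics/z13.png',cv2.resize(t[180:300,220:370],None,fx=5,fy=5,interpolation=cv2.INTER_CUBIC))
E
```

```text
clock: 17.42
tool_pos: [0.5544, 0.0372, 0.0278]
orientation: [-180.0, -0.0, 2.5]
force: [-1.9, -0.4, -4.5]
opening: 0.0238
[0.55434824 0.03722528 0.02784751] [-1.79989046e+02 -5.01353299e-02  2.49376648e+00] [-0.1855136  -0.82166006 -3.88605371]
```

View pics/wrist13.png

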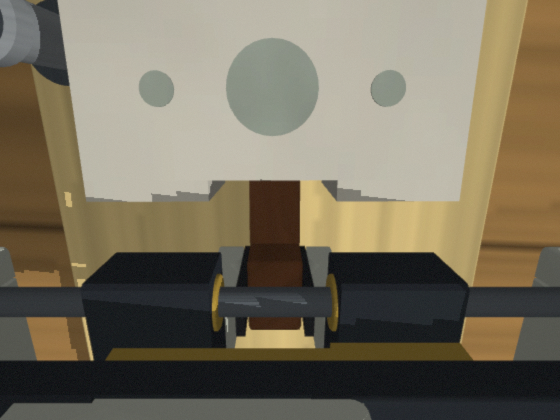

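View pics/z13.png

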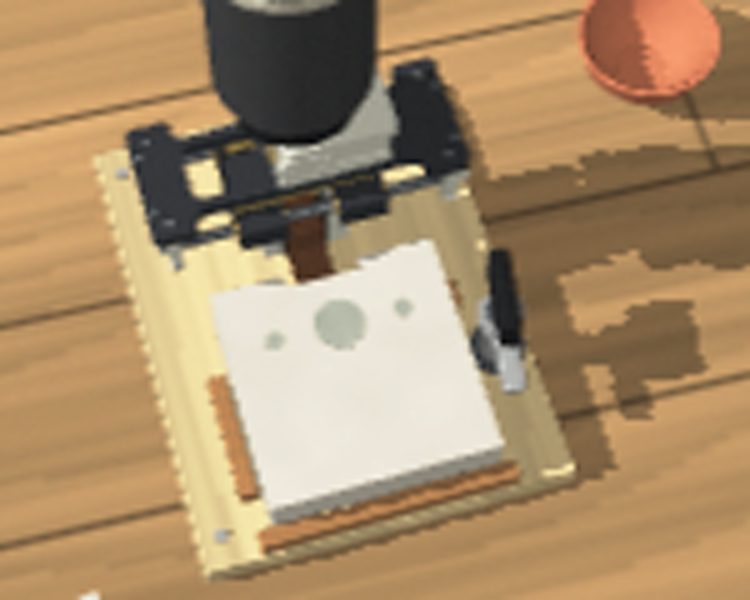

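```bash
python3 -m inch '[{"ax":0,"ay":0,"az":0,"dx":0.5,"dy":0,"dz":0.4,"fingers":15},{"ax":0,"ay":0,"az":0,"dx":0.5,"dy":0,"dz":0.8,"fingers":15},{"ax":0,"ay":0,"az":0,"dx":0.5,"dy":0,"dz":0.8,"fingers":15},{"ax":0,"ay":0,"az":0,"dx":0.5,"dy":0,"dz":0.8,"fingers":15}]'
python3 - <<'E'
from h import *
s=save('wrist','wrist14.png')
o=get_obs();print(o['tool_pos'],o['orientation'],o['force'])
g=cv2.cvtColor(s['image'],cv2.COLOR_RGB2HSV)
m=((g[...,1]<40)&(g[...,2]>150))
for r in [100,130,160,170,180,190,195]:
    c=np.where(m[r,60:490])[0]+60; 
    L,Rr=c.min(),c.max()
    zs=np.linspace(.055,.075,201); w=[np.linalg.norm(atz(s,(Rr+.5,r),z)-atz(s,(L-.5,r),z)) for z in zs]
    z=np.interp(.14,w[::-1],zs[::-1]); print(r,L,Rr,'top z',z.round(4), 'x',atz(s,((L+Rr)/2,r),z).round(4))
for c in [120,180,380,430]:
    print(c,'near top edge row',np.where(m[:240,c])[0].max())
s2=s
for n in ['scene','top']:
  s=save(n,n+'14.png')
E
python3 - <<'E'
# same measure on the seated picture, for calibration
import cv2,numpy as np
t=cv2.cvtColor(cv2.imread('pics/wrist10.png'),cv2.COLOR_BGR2HSV); m=(t[...,1]<40)&(t[...,2]>150)
for r in [60,90,105,112]:
    c=np.where(m[r,60:490])[0]+60; print(r,c.min(),c.max())
E
```

```text
clock: 18.08
tool_pos: [0.5544, 0.0371, 0.0269]
orientation: [-180.0, 0.0, 2.5]
force: [-3.2, 0.8, -3.4]
opening: 0.0244
[0.55439435 0.03714091 0.02687673] [1.79999852e+02 1.51246020e-03 2.48858049e+00] [-2.97154392 -0.15417662 -2.72714804]
100 72 472 top z 0.064 x [0.6356 0.0412 0.064 ]
130 76 468 top z 0.0646 x [0.6254 0.0408 0.0646]
160 80 463 top z 0.0649 x [0.6148 0.0405 0.0649]
170 82 462 top z 0.0651 x [0.6111 0.0402 0.0651]
180 83 461 top z 0.0655 x [0.6075 0.04   0.0655]
190 85 459 top z 0.0653 x [0.6036 0.0399 0.0653]
195 86 458 top z 0.0652 x [0.6017 0.0398 0.0652]
120 near top edge row 199
180 near top edge row 190
380 near top edge row 197
430 near top edge row 201
60 69 470
90 74 465
105 77 463
112 78 462
```

View pics/wrist14.png

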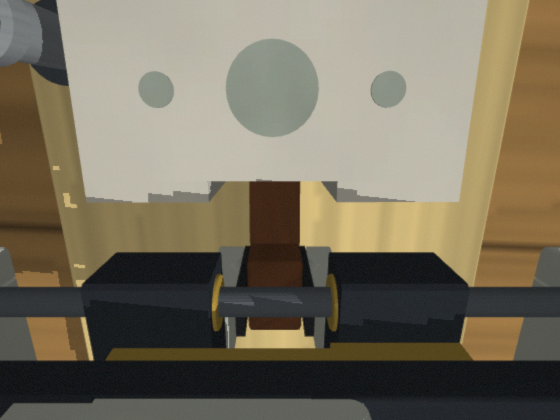

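```bash
python3 -m inch '[{"ax":0,"ay":0,"az":0,"dx":0,"dy":0,"dz":0.3,"fingers":15},{"ax":0,"ay":0,"az":0,"dx":0,"dy":0,"dz":0.3,"fingers":15},{"ax":0,"ay":0,"az":0,"dx":0,"dy":0,"dz":0.3,"fingers":15},{"ax":0,"ay":0,"az":0,"dx":0,"dy":0,"dz":0.3,"fingers":15},{"ax":0,"ay":0,"az":0,"dx":0,"dy":0,"dz":0.3,"fingers":15}]'
python3 - <<'E'
from h import *
s=save('top','top15.png')
for t in ['bowl','jar','scraper']:
    for r in landmark_of(t,'top')[:1]: print(t,np.round(r['score'],2),np.round(r['position'],1),atz(s,r['position'],0).round(4))
o=get_obs();print(o['tool_pos'],o['orientation'],o['force'],o['opening'])
E
```

```text
clock: 18.85
tool_pos: [0.5544, 0.0371, 0.0266]
orientation: [180.0, 0.0, 2.5]
force: [-3.3, -0.7, -2.6]
opening: 0.0238
jar 0.93 [213.1 175.3] [0.6627 0.3303 0.    ]
scraper 0.89 [412.7 169.1] [ 0.7051 -0.3407  0.    ]
[0.5543904  0.03712675 0.02657432] [1.79998792e+02 2.68375543e-03 2.48713991e+00] [-3.10205636  0.90753775 -2.6294288 ] 0.02402242428002288
```

View pics/top15.png

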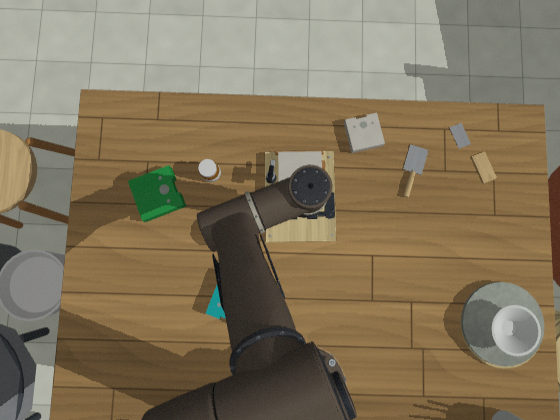

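The view from above shows the latch open at (271,173), and the jar (208,170) and scraper (411,170) still in place. The arm hides the bowl here, but the scene picture showed it unmoved. The wedge is held and still, with small forces, so I hand in.

Run:
```python
from plant import *
print(close_job()); o=get_obs(); print(o['tool_pos'],o['force'],o['opening'])
```

```text
the job is handed in; nothing more can be done
None
the job is handed in; nothing more can be done
```

I turned the latch about 81° counter-clockwise. I then gripped the wedge by its block, slid it flat along the board into the notch, and handed the job in at about 19 s while still holding it.

**Last checks:**
- **Latch:** the finger pointed clear of the mould in the wrist, scene and top views after release.
- **Lift:** the mould's near top edge was about 65 mm above the table in the wrist image, so it was lifted about 5 mm. Its top slopes down towards the back.
- **Mould position:** it slid back roughly 2–3 mm, probably to the stop.
- **Wedge:** the tip was about 47–50 mm inside the notch, and the tool was level. The gripper was steady at a 24 mm opening, and the wrist force was only about 4 N.

**Checks that fell short or disagreed:**
- **Push:** partway in, the wedge jammed slightly because I was pressing down too hard, with about 25 N push and 28 N down. Easing the downward pressure fixed it.
- **Wedge on the board:** the wrist force showed the gripper still carrying about 2.6 N at the end, so the wedge may not have been bearing fully on the board.
- **Mould's back edge:** I judged it to be down only from the slope of the mould's top, not from a direct measurement.
- **Bystanders:** the jar and scraper were found within about 1 cm of where they started. The arm hid the bowl in the last top view. The last scene picture I looked at, taken after the final push, showed it unmoved.

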